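Salt pot from behind the oil bottles

ROBOT

A 7-joint arm with a two-finger parallel gripper is mounted at the origin on the work surface. World frame = base frame: x ahead of the robot, y to its left, z up, the work surface at z = 0. Lengths are in m, angles in rad, forces in N, time in s.
With the tool pointing down it reaches from about 0.425 to 0.8 m from the base axis. Payload 8.3 kg.
Tool frame: the origin (TCP) lies at the very end of the fingers, on their centre line; the grasp point (between the pads) lies 19 mm behind it; z points along the fingers, y is the line along which they close (so a half turn about z gives the same grasp; the last joint's range is limited). The gripper opens to 85 mm and grips with 20 to 120 N. Pads are 22 mm wide; open, the fingers measure 114 mm over their backs; the gripper's body (76 mm by 85 mm) begins 54 mm behind the grasp point. The pads swing forward as they close: fully open they stand 13 mm farther back than shut.
Start: joints at [1.04, 0.383, 0.016, 1.37, -0.006, 1.388, -0.046], TCP at [0.282, -0.558, 0.231] pointing down, gripper open.
Joint ranges: [-2.95, 2.95], [-0.25, 2.06], [-1.52, 1.56], [0.18, 2.33], [-1.44, 4.58], [0.02, 2.06], [-3.01, 3.01]. Speed limits (rad/s): [2.39, 2.39, 3.01, 3.01, 3.14, 3.14, 3.14].

INTERFACE

Orientations are given as a unit quaternion [x, y, z, w].
In Python, from workcell import arm gives the robot as it stands.
- The arm moves only by the shell command python3 -m creep 'ROWS'. ROWS is a JSON object of lists of equal length, an entry for each row: "translation": the shift along the tool's x, y, z in cm, a list of three; "turn": the turn about the tool's z in degrees; "gripper": the opening, from 0 (shut) to 1 (fully open). In form: {"translation": [[dx, dy, dz], ...], "turn": [turn, ...], "gripper": [gripper, ...]}. A call has 1 to 20 rows; each row is the pose to reach, as a shift and turn from the pose commanded when the call began, along the tool's axes at that moment; what a row does not reach only later rows make up. A row lasts 1/12 s, in which the tool goes at most 41.7 mm and 7.16 degrees, less where a joint would pass 70% of its speed; a pose out of reach is approached as far as the arm can. A call with a gripper value outside its range is refused whole. The fingers move at their own pace and stop on an object; the grip force is fixed at half the most. Time passes only in rows, so rows that repeat a pose let the fingers close. It gives the time, the measured TCP pose, the force, the opening and the grip force at its end, in the units of the state.
- arm.get_obs(): the state, without advancing time (a new reading comes with each control period).
- arm.capture(name): name is "scene" or "side" or "wrist"; returns the picture (420x560x3 uint8, red, green, blue); there is no depth.
- arm.get_calibration(name): a dict with "fx", "fy", "cx", "cy" (pixels), "R" (3x3) and "t" (3): a world point X has camera coordinates R X + t; the wrist camera has in their place "tool_from_camera" (4x4, takes a point from camera to tool coordinates, whose origin is the TCP and whose axes are the flange's). Camera axes: x right, y down, z forward; pixel columns grow to the right and rows downward; lengths in m; the calibration is good to about 2 mm. The wrist camera is an equidistant fisheye: a pixel r from the principal point sees the ray r / f radians off the axis. A picture is of the moment at which its call begins: read the wrist's pose just before it. get_calibration takes no time and is no camera call.
- arm.hand_in(): hands the job in; it is judged then, once.
The state is a dict: "time_s": time; "joints": joint angles; "joint_velocities": joint speeds; "joint_torque": joint torques, N m; "eef_pos": TCP position; "ee_rot": TCP orientation; "ft_force": force on the tool from outside, world axes, zero at the start; "moment": the same for the moment, N m; "opening": opening from 0.0 (shut) to 1.0 (fully open); "gripper_force": force on a finger pad.
Only numpy, scipy, OpenCV 4.12 (cv2) and the standard library are available. Lean on these libraries where they do the work, as an engineer would, in place of code of your own. Each camera call takes 0.05 s, during which the arm holds its last target. There are 200 camera calls.

TASK

I am laying a lunch tray in the pantry, and the salt pot is at the back of the dark condiment tray, hemmed in by the three white oil and vinegar bottles. First stand all three bottles on the cork mat, never on the bare marble, which they would stain, and then stand the salt pot in the middle of the saucer on the light serving tray; only after that put each bottle back on the condiment tray exactly where that same bottle stood before. Set everything down gently and upright, and leave the pepper mill, the mustard jar and the mug where they are.

Things in the scene. Friction and masses are not known exactly. Their poses are not given: they have to be found in the camera images.
- salt_pot: Low round pot of white stoneware with a flush flat wooden lid (fixed to it, no knob), 56 mm across with straight sides, 56 mm high, about 0.22 kg. Origin: centre of the underside; z up. Stands at the back of the condiment tray, about 42 mm from the tray's centre along the tray's +x; the bottles stand in a half ring round its front, axes about 74 mm from its axis.
- square_bottle: White glazed stoneware with a cork. Origin: centre of the underside, z up along its axis. Square body 50 x 50 mm (sides along its x and y), 88 mm high, shoulder to 100 mm. The neck is a plain cylinder 28 mm across, and is the natural grip: it runs from 100 to 140 mm above the underside; cork top at 152 mm. About 0.36 kg.
- round_bottle: White glazed stoneware with a cork. Origin: centre of the underside, z up along its axis. Straight round body 56 mm across up to 100 mm, shoulder to 118 mm. The neck is a plain cylinder 28 mm across, and is the natural grip: it runs from 118 to 158 mm above the underside; cork top at 170 mm. About 0.40 kg.
- cone_bottle: White glazed stoneware with a cork. Origin: centre of the underside, z up along its axis. Conical body, 62 mm across at the foot, narrowing straight to 28 mm at 90 mm. The neck is a plain cylinder 28 mm across, and is the natural grip: it runs from 90 to 130 mm above the underside; cork top at 142 mm. About 0.32 kg.
- condiment_tray: Dark wooden tray, fixed, at the left, middle or right; 200 (its x) x 270 mm (its y), floor 8 mm thick, rim 22 mm high. Origin: centre of its underside; +x points to its back, away from the robot (turned up to 0.12 rad). The bottles share three unmarked places on it in any order: front middle (about x -32, y 0 mm) and either side (about x 5, y 64 or -64 mm).
- cork_mat: Cork mat, fixed, 220 x 220 mm, 6 mm thick, empty at the start. Origin: centre of its underside, on the marble; sides along its x and y. At the left, in the middle or at the right.
- saucer: Round white saucer, fixed, 120 mm across, flat inside over about 84 mm at 6 mm above its underside, sloping rim 14 mm high. Origin: centre of its underside. It stands on the light wooden serving tray (320 x 220 mm, floor 8 mm thick, rim 26 mm high, brass grips at the short ends up to 55 mm high) near either end; the mug stands near the other end.
- pepper_mill: Wooden pepper mill, 44 mm across, 123 mm high, in a back corner of the condiment tray, about 100 mm from the salt pot. Not to be moved. Origin: centre of the underside.
- mustard_jar: Small brown earthenware jar with a cork lid, 38 mm across, 46 mm high, in the other back corner of the condiment tray. Not to be moved. Origin: centre of the underside.
- mug: White mug, 72 mm across, 85 mm high, with a handle, on the serving tray. Not to be moved. Origin: centre of the underside.

How it is judged:
By the outcome, as a careful person would: the job done as asked, in the order asked, and still so for the second after the job is handed in, with the robot touching nothing.
It also fails if it takes over 144 s, if anything falls off the work surface, if the arm or the gripper's body presses on something with over 40 N, if the wrist force passes 120 N, or if a joint passes its speed limit or range.

## Working session

There is one attempt and no reset: what is moved stays moved. The work goes in short steps, Python scripts to look and compute and a shell command to move; the robot and the scene stay as the last step left them, time stands still between calls to the robot, and variables do not carry over. Pictures are saved under pics/ and viewed, at most 14 in all, crops included, and the job is handed in when it is done.

```bash
ls; mkdir -p pics; python3 - <<'E'
from workcell import arm
import cv2
for n in ("scene","side"):
    cv2.imwrite(f"pics/{n}0.png",arm.capture(n)[:,:,::-1])
    c=arm.get_calibration(n);print(n,{k:(v if isinstance(v,float) else __import__('numpy').round(v,3).tolist()) for k,v in c.items()})
o=arm.get_obs();print(o)
c=arm.get_calibration("wrist");print(c)
E
```

```text
pics
scene {'fx': 401.05753278436407, 'fy': 401.05753278436407, 'cx': 275.61536544152966, 'cy': 210.46951653170808, 'R': [[0.066, 0.998, 0.01], [0.609, -0.033, -0.792], [-0.79, 0.058, -0.61]], 't': [-0.025, -0.276, 1.523]}
side {'fx': 384.40022484764444, 'fy': 384.40022484764444, 'cx': 285.6066789264583, 'cy': 207.75822913910653, 'R': [[-0.834, -0.552, 0.001], [-0.268, 0.402, -0.876], [0.483, -0.73, -0.483]], 't': [0.44, 0.163, 0.663]}
{'time_s': 0.1, 'joints': array([ 1.04012296,  0.38419531,  0.0163695 ,  1.37102385, -0.00630008,
        1.38817532, -0.0464484 ]), 'joint_velocities': array([-0.00111696, -0.00185152,  0.00081482, -0.00162986, -0.00199978,
       -0.00020133,  0.00032781]), 'joint_torque': array([ 3.31717136e-03, -6.29129505e+01,  8.47692490e-01, -3.72759283e+01,
        1.68431358e-02,  1.03540751e-02, -4.03374077e-05]), 'eef_pos': array([ 0.28165378, -0.55745172,  0.23036453]), 'ee_rot': array([ 9.72758652e-01,  2.31818542e-01, -2.14504015e-04, -8.49696825e-04]), 'ft_force': array([-0.268448  , -0.25599454,  0.20794857]), 'moment': array([-0.01196691,  0.00517075, -0.02504388]), 'gripper_force': 0.0, 'opening': 0.9973749320506806}
{'fx': 325.19226210127806, 'fy': 325.19226210127806, 'cx': 277.2651687393739, 'cy': 207.25950797528645, 'tool_from_camera': array([[ 2.81351381e-04, -9.51746073e-01, -3.06886516e-01,
         7.96761735e-02],
       [ 9.99998619e-01,  7.70517606e-04, -1.47281190e-03,
         1.93282750e-04],
       [ 1.63820441e-03, -3.06885678e-01,  9.51744975e-01,
        -1.43184066e-01],
       [ 0.00000000e+00,  0.00000000e+00,  0.00000000e+00,
         1.00000000e+00]])}
```

View pics/scene0.png

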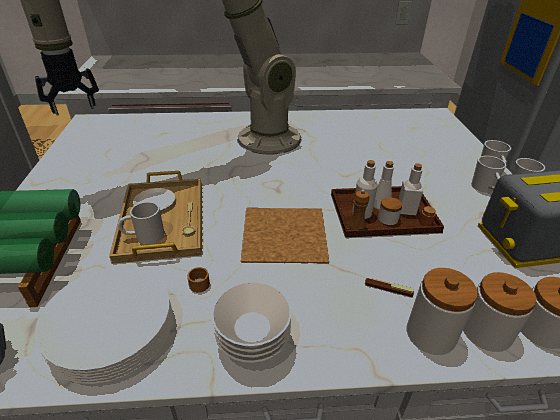

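View pics/side0.png

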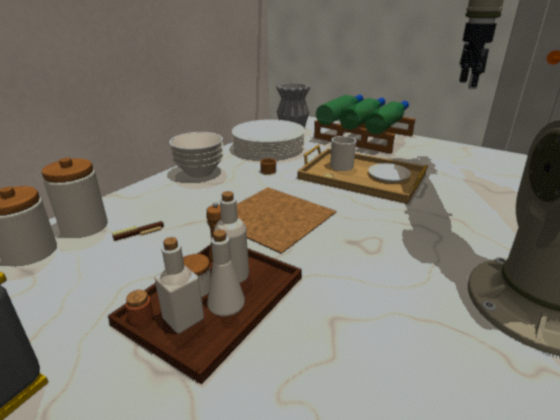

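The scene view, taken from the far side, shows the condiment tray at right (332-442, 187-236, so +y), the mat in the middle (242-328, 208-263), and the serving tray at left with the saucer at about (157,200) and the mug at (147,222). The side view shows corks at (172,243) square, (221,237) cone and (228,197) round, so cone is front middle, square +y and round -y.

```bash
cat > h.py <<'E'
from workcell import arm
import numpy as np, cv2
from scipy.spatial.transform import Rotation as Ro
def ray(n,p,obs=None):
    c=arm.get_calibration(n); u=(np.array(p,float)-[c["cx"],c["cy"]])/c["fx"]
    if n!="wrist":
        R=np.array(c["R"]);return -R.T@c["t"], R.T@[u[0],u[1],1]
    r=np.hypot(*u); d=np.r_[np.sin(r)*u/max(r,1e-9),np.cos(r)]
    T=c["tool_from_camera"]; W=Ro.from_quat(obs["ee_rot"]).as_matrix()
    return obs["eef_pos"]+W@T[:3,3], W@T[:3,:3]@d
def plane(n,p,z,obs=None):
    o,d=ray(n,p,obs); return (o+d*(z-o[2])/d[2])
def shot(name,f):
    o=arm.get_obs(); im=arm.capture(name)[:,:,::-1].copy(); cv2.imwrite(f"pics/{f}.png",im); return o,im
def blobs(m,amin=20):
    n,l,s,c=cv2.connectedComponentsWithStats(m.astype(np.uint8))
    return [(c[i].round(1).tolist(),s[i].tolist()) for i in range(1,n) if s[i][4]>=amin]
def totool(obs,v):  # world vector (m) -> tool axes, cm
    return (Ro.from_quat(obs["ee_rot"]).as_matrix().T@np.array(v)*100).round(2)
E
python3 - <<'E'
from h import *
for n,(x0,x1,y0,y1) in dict(scene=(330,445,150,240),side=(110,300,185,330)).items():
    im=cv2.imread(f"pics/{n}0.png"); h=cv2.cvtColor(im,cv2.COLOR_BGR2HSV)
    m=np.zeros(h.shape[:2],bool); m[y0:y1,x0:x1]=((h[...,0]<20)&(h[...,1]>110)&(h[...,2]>115))[y0:y1,x0:x1]
    print(n,blobs(m,8))
P=lambda n,p,z:plane(n,p,z)[:2].round(4).tolist()
print("tray rim",[P("scene",p,.022) for p in [(332,190),(421,187),(442,233),(346,236)]])
for n,ps in dict(scene=[(247,208),(325,208),(328,263),(242,262)],side=[(271,190),(336,213),(279,246),(217,213)]).items(): print("mat",[P(n,p,.006) for p in ps])
for n,z,ps in (("scene",.17,0),):pass
print("serv",[P("scene",p,.026) for p in [(122,184),(202,179),(202,252),(110,261)]])
print("saucer",P("side",(390,172),.02),P("scene",(157,199),.02))
print("corks side",P("side",(171,241),.16),P("side",(220,235),.15),P("side",(228,194.5),.178))
print("corks scene",P("scene",(417,166),.16),P("scene",(389,163),.15),P("scene",(371,162),.178))
E
```

```text
scene [([370.7, 161.3], [368, 160, 7, 4, 18]), ([389.2, 162.2], [386, 161, 7, 4, 19]), ([418.0, 165.0], [415, 164, 7, 3, 19]), ([361.9, 194.1], [356, 191, 13, 7, 57]), ([391.0, 202.7], [382, 197, 20, 12, 172]), ([429.1, 209.3], [424, 206, 11, 7, 55])]
side [([271.3, 218.1], [237, 188, 63, 64, 2889]), ([227.4, 193.4], [223, 192, 10, 4, 31]), ([213.6, 209.2], [207, 205, 13, 8, 70]), ([157.1, 227.9], [155, 227, 6, 3, 10]), ([146.8, 230.9], [141, 229, 13, 5, 23]), ([219.1, 232.5], [214, 230, 11, 6, 53]), ([169.8, 240.6], [164, 238, 12, 6, 59]), ([195.5, 262.1], [184, 254, 24, 19, 331]), ([136.2, 296.2], [127, 290, 20, 13, 183]), ([146.1, 301.9], [142, 297, 7, 10, 11])]
tray rim [[0.3896, 0.1698], [0.3878, 0.4457], [0.6023, 0.425], [0.6002, 0.169]]
mat [[0.4448, -0.0875], [0.4568, 0.1388], [0.6796, 0.1095], [0.6642, -0.1019]]
mat [[0.6343, -0.09], [0.4319, -0.0748], [0.4672, 0.116], [0.6697, 0.0837]]
serv [[0.3303, -0.4648], [0.3148, -0.2249], [0.6442, -0.1992], [0.6632, -0.4157]]
saucer [0.401, -0.3519] [0.4059, -0.3485]
corks side [0.4736, 0.3741] [0.4378, 0.3131] [0.4781, 0.2457]
corks scene [0.488, 0.3661] [0.4527, 0.3029] [0.4914, 0.2387]
```

```bash
python3 -m creep '{"translation":[[0,0,-4],[4,-4,-8],[8,-8,-10],[12,-11,-10],[15,-14,-10],[18,-17,-10],[21,-20,-10],[24,-23,-10],[27,-25.5,-10],[30,-28,-10],[33,-31,-10],[36,-34,-10],[39,-37,-10],[42,-40,-10],[45,-42,-10],[48,-45,-10],[51.2,-48,-10],[51.2,-48,-10],[51.2,-48,-10],[51.2,-48,-10]],"turn":[0,0,0,2,4,6,8,10,12,14,16,18,20,22,24,26,26.8,26.8,26.8,26.8],"gripper":[1,1,1,1,1,1,1,1,1,1,1,1,1,1,1,1,1,0.6,0.6,0.6]}'
```

```text
time_s: 1.77
eef_pos: [0.5221, 0.1056, 0.3304]
ee_rot: [1.0, 0.003, -0.001, -0.001]
ft_force: [-0.1, 0.1, -0.4]
opening: 0.611
gripper_force: 0.0
```

```bash
python3 -m creep '{"translation":[[0,-4,-1],[0,-8,-1],[0,-12,-1],[0,-16,-1],[0,-19.5,-1],[0,-19.5,-1],[0,-19.5,-1],[0,-19.5,-1]],"turn":[0,0,0,0,0,0,0,0],"gripper":[0.6,0.6,0.6,0.6,0.6,0.6,0.6,0.6]}'
python3 - <<'E'
from h import *
o,im=shot("wrist","w1"); print(o["eef_pos"])
h=cv2.cvtColor(im,cv2.COLOR_BGR2HSV)
m=((h[...,0]<20)&(h[...,1]>110)&(h[...,2]>115))
for b in blobs(m,40): print(b,[plane("wrist",b[0],z,o)[:2].round(3).tolist() for z in (.15,.16,.178,.064)])
E
```

```text
time_s: 2.43
eef_pos: [0.5228, 0.2952, 0.3409]
ee_rot: [1.0, -0.001, -0.0, 0.001]
ft_force: [0.8, -0.7, -0.3]
opening: 0.599
gripper_force: 0.0
[0.52284158 0.29518284 0.3409202 ]
([3.4, 30.5], [0, 0, 9, 52, 172]) [[0.741, 0.658], [0.736, 0.647], [0.729, 0.628], [0.776, 0.752]]
([552.5, 62.8], [548, 51, 12, 26, 55]) [[0.694, -0.067], [0.692, -0.056], [0.687, -0.037], [0.718, -0.16]]
([444.4, 141.1], [382, 65, 127, 146, 14343]) [[0.572, 0.108], [0.573, 0.114], [0.575, 0.124], [0.565, 0.06]]
([548.7, 210.2], [530, 118, 30, 155, 1338]) [[0.49, -0.093], [0.493, -0.081], [0.499, -0.06], [0.461, -0.193]]
([195.9, 154.0], [184, 141, 26, 26, 462]) [[0.554, 0.382], [0.555, 0.379], [0.558, 0.374], [0.541, 0.404]]
([353.2, 152.9], [339, 143, 25, 26, 321]) [[0.554, 0.216], [0.556, 0.218], [0.559, 0.223], [0.542, 0.195]]
([260.3, 177.4], [248, 159, 31, 32, 528]) [[0.527, 0.314], [0.53, 0.313], [0.534, 0.312], [0.508, 0.318]]
([9.0, 203.4], [0, 176, 25, 62, 810]) [[0.5, 0.674], [0.503, 0.663], [0.509, 0.643], [0.474, 0.772]]
([206.2, 222.6], [198, 215, 17, 16, 212]) [[0.476, 0.375], [0.48, 0.373], [0.487, 0.368], [0.444, 0.396]]
([267.4, 247.0], [260, 240, 16, 15, 175]) [[0.447, 0.307], [0.452, 0.307], [0.46, 0.306], [0.407, 0.31]]
```

View pics/w1.png

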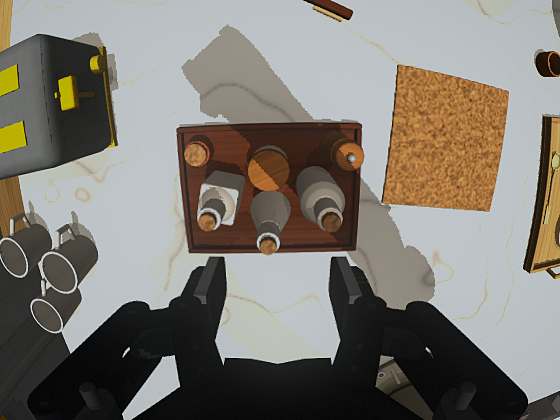

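The wrist view shows cork tops at about (208,222) square, (267,246) cone and (330,220) round. The salt lid is at (269,170), pepper at (349,155), mustard at (197,153), and the mat corners at (398,66), (509,93), (490,212), (383,202).

```bash
python3 - <<'E'
from h import *
o=arm.get_obs(); im=cv2.imread("pics/w1.png"); h=cv2.cvtColor(im,cv2.COLOR_BGR2HSV)
m=np.zeros(h.shape[:2],bool); s=(slice(205,235),slice(315,348))
m[s]=((h[...,0]<22)&(h[...,1]>100)&(h[...,2]>70))[s]; print(blobs(m,10))
def tri(*rs):
    A=0;b=0
    for c,d in rs:
        d=d/np.linalg.norm(d);M=np.eye(3)-np.outer(d,d);A=A+M;b=b+M@c
    return np.linalg.solve(A,b)
for n,w,sc,si in (("cone",(267.4,247),(389.2,162.2),(219.1,232.5)),("sq",(206.2,222.6),(418,165),(169.8,240.6)),("rd",(330,221),(370.7,161.3),(227.4,193.4))):
    print(n,tri(ray("wrist",w,o),ray("scene",sc),ray("side",si)).round(4),tri(ray("wrist",w,o),ray("side",si)).round(4))
print("salt",plane("wrist",(269,170),.064,o).round(3),plane("scene",(391,202.7),.064).round(3))
print("pepper",plane("wrist",(350,155),.13,o).round(3))
print("mat",[plane("wrist",p,.006,o)[:2].round(3).tolist() for p in ((398,66),(509,93),(490,212),(383,202))])
print("tray",[plane("wrist",p,.022,o)[:2].round(3).tolist() for p in ((178,126),(361,122),(356,249),(189,253))])
E
```

```text
[([328.3, 225.2], [315, 214, 26, 21, 346])]
cone [0.4461 0.3061 0.148 ] [0.4463 0.3063 0.1477]
sq [0.4794 0.3724 0.1575] [0.4794 0.3723 0.1574]
rd [0.4862 0.24   0.1755] [0.4867 0.2398 0.1744]
salt [0.519 0.306 0.064] [0.518 0.305 0.064]
pepper [0.549 0.214 0.13 ]
mat [[0.671, 0.113], [0.655, -0.106], [0.438, -0.092], [0.457, 0.127]]
tray [[0.578, 0.439], [0.582, 0.175], [0.383, 0.169], [0.376, 0.438]]
```

```bash
python3 -m creep '{"translation":[[-4,-1,0],[-7.7,-1.1,0],[-7.7,-1.1,4],[-7.7,-1.1,8],[-7.7,-1.1,12],[-7.7,-1.1,15],[-7.7,-1.1,15],[-7.7,-1.1,15]],"turn":[0,0,0,0,0,0,0,0],"gripper":[0.6,0.6,0.6,0.6,0.6,0.6,0.6,0.6]}'
python3 - <<'E'
from h import *
o,im=shot("wrist","w2"); print(o["eef_pos"])
E
```

```text
time_s: 3.15
eef_pos: [0.4457, 0.3052, 0.1911]
ee_rot: [1.0, -0.001, -0.001, 0.001]
ft_force: [0.5, 0.3, 0.5]
opening: 0.601
gripper_force: 0.0
[0.44568482 0.30524292 0.19107685]
```

View pics/w2.png

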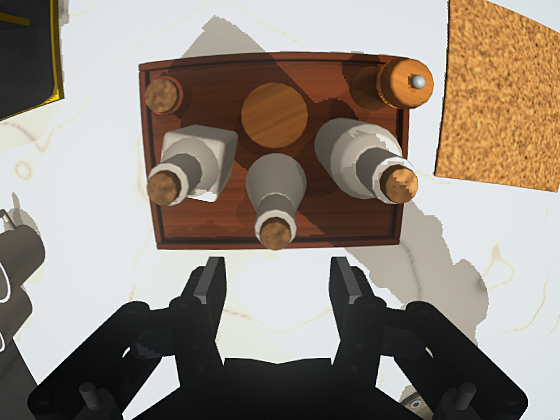

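The cone cork at (276,233) is centred between the fingers, whose middle is at column 278. Descending.

```bash
python3 - <<'E'
from h import *
o=arm.get_obs()
for n,p,z in (("cone",(276,234),.15),("sq",(165,187),.16),("rd",(402,184),.178)): print(n,plane("wrist",p,z,o).round(4))
E
python3 -m creep '{"translation":[[0,-0.1,3],[0,-0.1,6],[0,-0.1,8],[0,-0.1,9],[0,-0.1,9],[0,-0.1,9],[0,-0.1,9],[0,-0.1,9],[0,-0.1,9],[0,-0.1,9],[0,-0.1,9],[0,-0.1,9]],"turn":[0,0,0,0,0,0,0,0,0,0,0,0],"gripper":[0.6,0.6,0.6,0.6,0.6,0.6,0.45,0.3,0.2,0.1,0.1,0.1]}'
```

```text
cone [0.4486 0.3079 0.15  ]
sq [0.4817 0.3724 0.16  ]
rd [0.4878 0.2414 0.178 ]
time_s: 4.2
eef_pos: [0.4467, 0.3084, 0.1035]
ee_rot: [1.0, -0.0, 0.002, -0.0]
ft_force: [-0.0, -2.8, 8.3]
opening: 0.31
gripper_force: 58.5
```

```bash
python3 -m creep '{"translation":[[0,0,-0.5],[0,0,-2],[0,0,-5],[0,0,-8],[0,0,-12],[0,0,-16],[0,0,-20],[0.5,3,-20],[1,6,-20],[1.5,9,-20],[2,12,-20],[2.5,15,-20],[3,18,-20],[3.5,21,-20],[4,24,-20],[4.4,27,-20],[4.7,28.5,-20],[4.7,29.1,-20],[4.7,29.1,-20],[4.7,29.1,-20]],"turn":[0,0,0,0,0,0,0,0,0,0,0,0,0,0,0,0,0,0,0,0],"gripper":[0.1,0.1,0.1,0.1,0.1,0.1,0.1,0.1,0.1,0.1,0.1,0.1,0.1,0.1,0.1,0.1,0.1,0.1,0.1,0.1]}'
python3 - <<'E'
from h import *
o,im=shot("side","s2"); print(o["eef_pos"],o["opening"],o["gripper_force"],o["ft_force"],o["joints"].round(2))
cv2.imwrite("pics/s2.png",cv2.resize(im[80:330,100:420],None,fx=2,fy=2))
E
```

```text
time_s: 5.87
eef_pos: [0.4921, 0.0187, 0.3015]
ee_rot: [1.0, 0.001, -0.0, -0.0]
ft_force: [-0.1, 0.4, -3.6]
opening: 0.309
gripper_force: 60.6
[0.49209112 0.01865208 0.30151675] 0.3089768429282935 60.553486347198486 [-0.13943302  0.35901132 -3.60567416] [ 0.34  0.1  -0.48  1.58  0.04  1.48 -1.71]
```

View pics/s2.png

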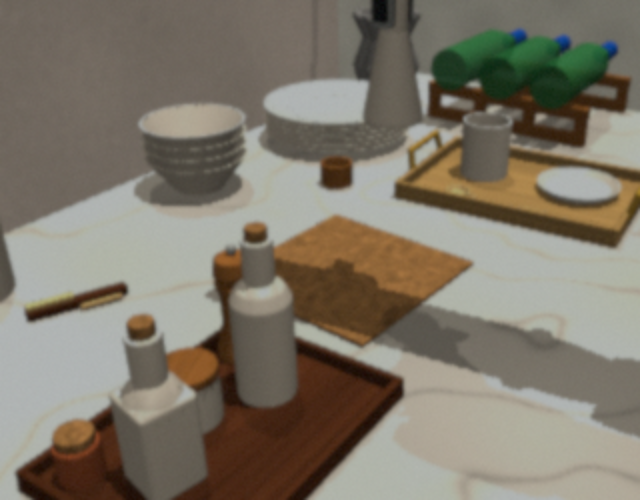

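The cone hangs upright in the grip (crop about (395,90)), and the others are undisturbed. Lowering over the mat.

```bash
python3 -m creep '{"translation":[[0,0,4],[0,0,8],[0,0,12],[0,0,15],[0,0,17],[0,0,18.5],[0,0,19.2],[0,0,19.5],[0,0,19.7],[0,0,19.8],[0,0,19.9],[0,0,19.95],[0,0,20],[0,0,20]],"turn":[0,0,0,0,0,0,0,0,0,0,0,0,0,0],"gripper":[0.1,0.1,0.1,0.1,0.1,0.1,0.1,0.1,0.1,0.1,0.1,0.1,0.1,0.1]}'
```

```text
time_s: 7.08
eef_pos: [0.4926, 0.0175, 0.1017]
ee_rot: [1.0, -0.0, 0.0, -0.0]
ft_force: [-0.1, 0.5, -4.6]
opening: 0.31
gripper_force: 60.4
```

```bash
python3 -m creep '{"translation":[[0,0,0.05],[0,0,0.1],[0,0,0.15],[0,0,0.2],[0,0,0.2]],"turn":[0,0,0,0,0],"gripper":[0.1,0.1,0.1,0.1,0.1]}'
```

```text
time_s: 7.5
eef_pos: [0.4935, 0.0173, 0.1014]
ee_rot: [1.0, -0.0, 0.001, 0.0]
ft_force: [-5.5, -1.3, 13.8]
opening: 0.312
gripper_force: 62.4
```

```bash
python3 -m creep '{"translation":[[0,0,-0.1],[0,0,-0.1],[0,0,-0.1],[0,0,-0.1],[0,0,-0.1],[0,0,-2],[0,0,-5],[0,0,-9],[0,0,-13],[0,0,-15]],"turn":[0,0,0,0,0,0,0,0,0,0],"gripper":[0.2,0.35,0.5,0.6,0.6,0.6,0.6,0.6,0.6,0.6]}'
python3 -m creep '{"translation":[[0,-4,-1],[0,-8,-1],[-0.2,-12,-1],[-0.4,-16,-1],[-0.8,-20,-1],[-1,-24,-1],[-1.2,-28,-1],[-1.4,-32,-1],[-1.4,-35.6,-1],[-1.4,-35.6,0],[-1.4,-35.6,3],[-1.4,-35.6,5],[-1.4,-35.6,5],[-1.4,-35.6,5]],"turn":[0,0,0,0,0,0,0,0,0,0,0,0,0,0],"gripper":[0.6,0.6,0.6,0.6,0.6,0.6,0.6,0.6,0.6,0.6,0.6,0.6,0.6,0.6]}'
python3 - <<'E'
from h import *
o,im=shot("wrist","w3"); print(o["eef_pos"])
h=cv2.cvtColor(im,cv2.COLOR_BGR2HSV)
m=((h[...,0]<22)&(h[...,1]>100)&(h[...,2]>90))
for b in blobs(m,60): print(b,plane("wrist",b[0],.16,o)[:2].round(4).tolist())
E
```

```text
time_s: 8.33
eef_pos: [0.4938, 0.018, 0.2542]
ee_rot: [1.0, 0.0, 0.003, -0.0]
ft_force: [1.0, 0.4, -0.2]
opening: 0.599
gripper_force: 0.0
time_s: 9.5
eef_pos: [0.478, 0.3729, 0.1985]
ee_rot: [1.0, -0.0, -0.001, 0.001]
ft_force: [0.4, -0.3, 1.3]
opening: 0.596
gripper_force: 0.0
[0.47802404 0.37290339 0.19854584]
([517.2, 121.4], [465, 28, 95, 183, 11340]) [0.5597, 0.212]
([362.8, 91.7], [312, 87, 104, 11, 594]) [0.5669, 0.3255]
([368.3, 137.6], [321, 95, 127, 89, 5557]) [0.5407, 0.3214]
([448.6, 98.1], [436, 94, 26, 9, 125]) [0.568, 0.2703]
([443.4, 106.2], [434, 102, 16, 10, 75]) [0.5626, 0.2738]
([456.9, 113.4], [449, 104, 18, 21, 92]) [0.5592, 0.2637]
([238.7, 126.1], [220, 107, 39, 40, 1169]) [0.5463, 0.3948]
([453.7, 150.1], [448, 126, 13, 47, 161]) [0.5362, 0.2639]
([215.4, 200.2], [209, 149, 14, 107, 598]) [0.5032, 0.4099]
([280.3, 227.4], [218, 151, 166, 111, 6730]) [0.4862, 0.3715]
([485.2, 234.4], [474, 221, 23, 28, 458]) [0.4788, 0.2264]
([374.0, 266.3], [351, 264, 44, 6, 166]) [0.4584, 0.3103]
([279.4, 269.6], [226, 267, 104, 6, 473]) [0.4573, 0.372]
```

View pics/w3.png

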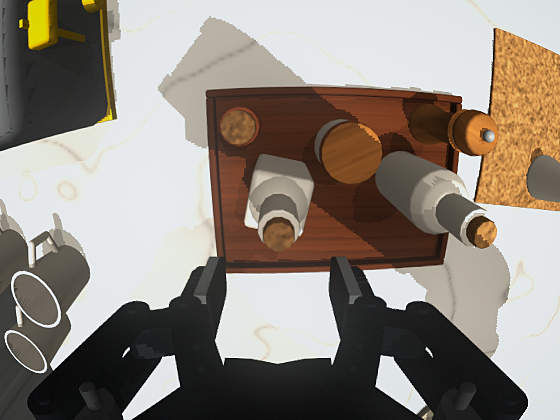

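Square cork at (280,235) is nearly centred. A 2 mm correction in x, then descend.

```bash
python3 -m creep '{"translation":[[0.2,0.1,3],[0.2,0.1,6],[0.2,0.1,8],[0.2,0.1,8.5],[0.2,0.1,8.5],[0.2,0.1,8.5],[0.2,0.1,8.5],[0.2,0.1,8.5],[0.2,0.1,8.5],[0.2,0.1,8.5],[0.2,0.1,8.5],[0.2,0.1,8.5]],"turn":[0,0,0,0,0,0,0,0,0,0,0,0],"gripper":[0.6,0.6,0.6,0.6,0.6,0.6,0.45,0.3,0.2,0.1,0.1,0.1]}'
```

```text
time_s: 10.55
eef_pos: [0.4814, 0.3731, 0.1167]
ee_rot: [1.0, -0.0, 0.002, -0.001]
ft_force: [0.2, -1.5, 5.8]
opening: 0.309
gripper_force: 58.8
```

```bash
python3 -m creep '{"translation":[[0,0,-0.5],[0,0,-2],[0,0,-5],[0,0,-9],[0,0,-13],[0,0,-17],[0,0,-20],[1,3,-20],[2.5,6,-20],[4,9,-20],[5.5,12,-20],[7,15,-20],[8.5,18,-20],[10,21,-20],[11.5,24,-20],[12.5,27,-20],[13.3,29.5,-20],[13.3,30.8,-20],[13.3,30.8,-20],[13.3,30.8,-20]],"turn":[0,0,0,0,0,0,0,0,0,0,0,0,0,0,0,0,0,0,0,0],"gripper":[0.1,0.1,0.1,0.1,0.1,0.1,0.1,0.1,0.1,0.1,0.1,0.1,0.1,0.1,0.1,0.1,0.1,0.1,0.1,0.1]}'
python3 -m creep '{"translation":[[0,0,4],[0,0,8],[0,0,12],[0,0,15],[0,0,17],[0,0,18.5],[0,0,19.2],[0,0,19.5],[0,0,19.7],[0,0,19.8],[0,0,19.8],[0,0,19.8]],"turn":[0,0,0,0,0,0,0,0,0,0,0,0],"gripper":[0.1,0.1,0.1,0.1,0.1,0.1,0.1,0.1,0.1,0.1,0.1,0.1]}'
```

```text
time_s: 12.22
eef_pos: [0.6131, 0.0642, 0.3146]
ee_rot: [1.0, -0.001, -0.0, -0.0]
ft_force: [-0.1, 2.1, -2.4]
opening: 0.312
gripper_force: 60.0
time_s: 13.22
eef_pos: [0.6139, 0.0648, 0.1174]
ee_rot: [1.0, 0.0, 0.001, -0.0]
ft_force: [-0.4, -0.6, -3.1]
opening: 0.308
gripper_force: 60.1
```

```bash
python3 -m creep '{"translation":[[0,0,0.1],[0,0,0.15],[0,0,0.2],[0,0,0.25],[0,0,0.3],[0,0,0.35],[0,0,0.35]],"turn":[0,0,0,0,0,0,0],"gripper":[0.1,0.1,0.1,0.1,0.1,0.1,0.1]}'
```

```text
time_s: 13.8
eef_pos: [0.6141, 0.0645, 0.1148]
ee_rot: [1.0, -0.0, 0.001, 0.0]
ft_force: [-3.2, -1.6, 9.3]
opening: 0.312
gripper_force: 61.3
```

```bash
python3 -m creep '{"translation":[[0,0,-0.1],[0,0,-0.1],[0,0,-0.1],[0,0,-0.1],[0,0,-0.1],[0,0,-2],[0,0,-5],[0,0,-9],[0,0,-13],[0,0,-15]],"turn":[0,0,0,0,0,0,0,0,0,0],"gripper":[0.2,0.35,0.5,0.6,0.6,0.6,0.6,0.6,0.6,0.6]}'
python3 -m creep '{"translation":[[-2.5,-3,-1],[-5,-6,-1],[-7.5,-9,-1],[-10,-12,-1],[-12,-15,-1],[-12.6,-17.6,-1],[-12.6,-17.6,1],[-12.6,-17.6,4.5],[-12.6,-17.6,4.5],[-12.6,-17.6,4.5]],"turn":[0,0,0,0,0,0,0,0,0,0],"gripper":[0.6,0.6,0.6,0.6,0.6,0.6,0.6,0.6,0.6,0.6]}'
python3 - <<'E'
from h import *
o,im=shot("wrist","w4"); print(o["eef_pos"])
cv2.imwrite("pics/w4c.png",cv2.resize(im[0:300],None,fx=1.4,fy=1.4))
for p in ((280,232),(280,236),(280,240)):print(plane("wrist",p,.178,o).round(4))
E
```

```text
time_s: 14.63
eef_pos: [0.6146, 0.0652, 0.2683]
ee_rot: [1.0, 0.0, 0.003, -0.001]
ft_force: [1.6, 0.9, 0.4]
opening: 0.601
gripper_force: 0.0
time_s: 15.47
eef_pos: [0.4865, 0.2396, 0.2167]
ee_rot: [1.0, -0.0, -0.002, 0.001]
ft_force: [-0.2, 1.0, 0.8]
opening: 0.6
gripper_force: 0.0
[0.48646074 0.23963866 0.21672824]
[0.4915 0.2384 0.178 ]
[0.4888 0.2384 0.178 ]
[0.4862 0.2384 0.178 ]
```

View pics/w4c.png

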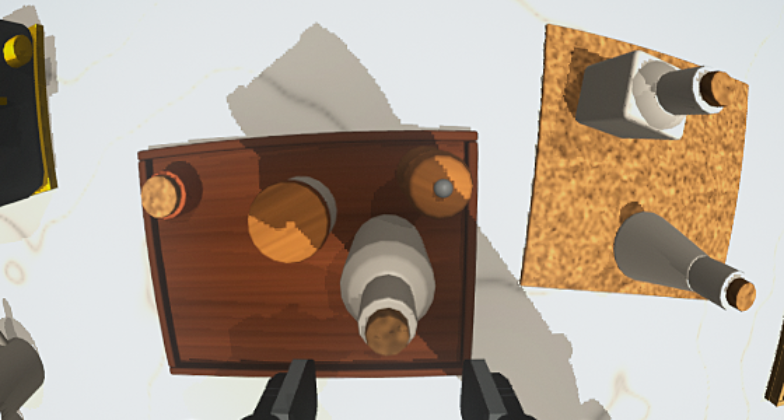

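Both placed bottles stand well on the mat. The round cork at (277,237) full-image is centred.

```bash
python3 -m creep '{"translation":[[0.1,0,3],[0.1,0,6],[0.1,0,8],[0.1,0,8.5],[0.1,0,8.5],[0.1,0,8.5],[0.1,0,8.5],[0.1,0,8.5],[0.1,0,8.5],[0.1,0,8.5],[0.1,0,8.5],[0.1,0,8.5]],"turn":[0,0,0,0,0,0,0,0,0,0,0,0],"gripper":[0.6,0.6,0.6,0.6,0.6,0.6,0.45,0.3,0.2,0.1,0.1,0.1]}'
python3 -m creep '{"translation":[[0,0,-0.5],[0,0,-2],[0,0,-5],[0,0,-9],[0,0,-13],[0,0,-16],[0,0,-18],[0,3,-18],[1,6,-18],[2,9,-18],[3,12,-18],[4.5,15,-18],[6,18,-18],[7.5,21,-18],[9,24,-18],[10.5,26.5,-18],[11.5,28.5,-18],[11.9,29.2,-18],[11.9,29.2,-18],[11.9,29.2,-18]],"turn":[0,0,0,0,0,0,0,0,0,0,0,0,0,0,0,0,0,0,0,0],"gripper":[0.1,0.1,0.1,0.1,0.1,0.1,0.1,0.1,0.1,0.1,0.1,0.1,0.1,0.1,0.1,0.1,0.1,0.1,0.1,0.1]}'
```

```text
time_s: 16.52
eef_pos: [0.4896, 0.2409, 0.135]
ee_rot: [1.0, -0.0, 0.002, -0.0]
ft_force: [-0.6, -1.5, 6.6]
opening: 0.311
gripper_force: 58.9
time_s: 18.18
eef_pos: [0.607, -0.0508, 0.3125]
ee_rot: [1.0, 0.0, -0.001, -0.001]
ft_force: [-0.9, 0.3, -3.8]
opening: 0.311
gripper_force: 60.5
```

```bash
python3 -m creep '{"translation":[[0,0,4],[0,0,8],[0,0,12],[0,0,15],[0,0,16.5],[0,0,17.2],[0,0,17.5],[0,0,17.7],[0,0,17.8],[0,0,17.9],[0,0,17.95],[0,0,18],[0,0,18.05],[0,0,18.1],[0,0,18.15],[0,0,18.15]],"turn":[0,0,0,0,0,0,0,0,0,0,0,0,0,0,0,0],"gripper":[0.1,0.1,0.1,0.1,0.1,0.1,0.1,0.1,0.1,0.1,0.1,0.1,0.1,0.1,0.1,0.1]}'
```

```text
time_s: 19.52
eef_pos: [0.6083, -0.0516, 0.1331]
ee_rot: [1.0, -0.0, 0.001, 0.0]
ft_force: [-1.7, -0.1, 6.4]
opening: 0.317
gripper_force: 61.7
```

```bash
python3 -m creep '{"translation":[[0,0,-0.1],[0,0,-0.1],[0,0,-0.1],[0,0,-0.1],[0,0,-0.1],[0,0,-2],[0,0,-5],[0,0,-9],[0,0,-13],[0,0,-15]],"turn":[0,0,0,0,0,0,0,0,0,0],"gripper":[0.2,0.35,0.5,0.6,0.6,0.6,0.6,0.6,0.6,0.6]}'
python3 -m creep '{"translation":[[-1,-3,-1],[-2,-7,-1],[-3,-11,-1],[-4,-15,-1],[-5,-19,-1],[-6,-23,-1],[-7,-27,-1],[-8,-31,-1],[-9,-34,-1],[-9,-35.7,0],[-9,-35.7,4],[-9,-35.7,8],[-9,-35.7,10],[-9,-35.7,10],[-9,-35.7,10]],"turn":[0,0,0,0,0,0,0,0,0,0,0,0,0,0,0],"gripper":[0.6,0.6,0.6,0.6,0.6,0.6,0.6,0.6,0.6,1,1,1,1,1,1]}'
python3 - <<'E'
from h import *
o,im=shot("wrist","w5"); print(o["eef_pos"])
for p in ((280,180),(280,200),(280,220)):print(plane("wrist",p,.064,o).round(4))
E
```

```text
time_s: 20.35
eef_pos: [0.6086, -0.0511, 0.2869]
ee_rot: [1.0, 0.0, 0.003, 0.0]
ft_force: [0.7, 0.3, 1.4]
opening: 0.606
gripper_force: 0.0
time_s: 21.6
eef_pos: [0.517, 0.3052, 0.181]
ee_rot: [1.0, 0.0, -0.001, 0.0]
ft_force: [0.2, 0.4, 1.2]
opening: 1.002
gripper_force: 0.0
[0.51703578 0.30520054 0.18099818]
[0.5359 0.3035 0.064 ]
[0.5188 0.3035 0.064 ]
[0.501  0.3034 0.064 ]
```

View pics/w5.png

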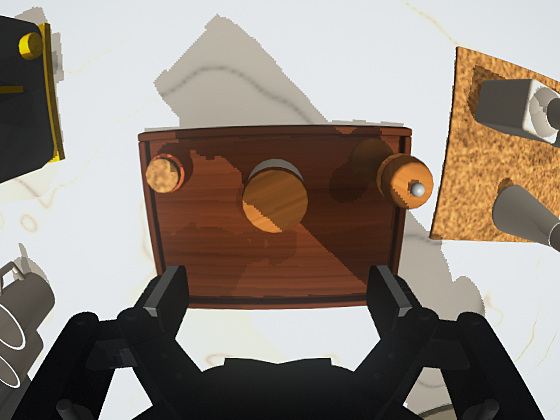

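Salt lid at (275,200) gives (0.519, 0.307), clear on both sides; pepper and mustard are well off.

```bash
python3 -m creep '{"translation":[[0.2,-0.2,3],[0.2,-0.2,6],[0.2,-0.2,9],[0.2,-0.2,11],[0.2,-0.2,13],[0.2,-0.2,14.5],[0.2,-0.2,15.3],[0.2,-0.2,15.3],[0.2,-0.2,15.3],[0.2,-0.2,15.3],[0.2,-0.2,15.3],[0.2,-0.2,15.3],[0.2,-0.2,15.3],[0.2,-0.2,15.3]],"turn":[0,0,0,0,0,0,0,0,0,0,0,0,0,0],"gripper":[0.88,0.88,0.88,0.88,0.88,0.88,0.88,0.8,0.7,0.6,0.5,0.4,0.4,0.4]}'
```

```text
time_s: 22.82
eef_pos: [0.5208, 0.3085, 0.0308]
ee_rot: [1.0, -0.0, 0.002, -0.001]
ft_force: [0.4, -0.7, 6.7]
opening: 0.641
gripper_force: 64.1
```

```bash
python3 -m creep '{"translation":[[0,0,-0.5],[0,0,-2],[0,0,-5],[0,0,-9],[0,0,-13],[0,0,-17],[0,0,-20],[0,3,-20],[0,7,-20],[-0.5,11,-20],[-1,15,-20],[-1.5,19,-20],[-2,23,-20],[-2.5,27,-20],[-3,31,-20],[-3.5,35,-20],[-4,39,-20],[-4.5,43,-20],[-5.5,47,-20],[-6.5,50,-20]],"turn":[0,0,0,0,0,0,0,0,0,0,0,0,0,0,0,0,0,0,0,0],"gripper":[0.4,0.4,0.4,0.4,0.4,0.4,0.4,0.4,0.4,0.4,0.4,0.4,0.4,0.4,0.4,0.4,0.4,0.4,0.4,0.4]}'
python3 -m creep '{"translation":[[-1.2,3,0],[-2.4,6,0],[-3.6,9,0],[-4.6,12,0],[-5.2,14.5,0],[-5.2,15.8,0],[-5.2,15.8,0],[-5.2,15.8,0],[-5.2,15.8,0]],"turn":[0,0,0,0,0,0,0,0,0],"gripper":[0.4,0.4,0.4,0.4,0.4,0.4,0.4,0.4,0.4]}'
python3 - <<'E'
from h import *
o,im=shot("wrist","w6"); print(o["eef_pos"],o["joints"].round(2),o["gripper_force"])
for p in ((250,160),(310,160),(280,200),(280,240)):print(plane("wrist",p,.020,o).round(4))
E
```

```text
time_s: 24.48
eef_pos: [0.4532, -0.1959, 0.2289]
ee_rot: [1.0, -0.001, 0.0, 0.0]
ft_force: [-0.1, 0.4, -1.5]
opening: 0.637
gripper_force: 64.1
time_s: 25.23
eef_pos: [0.4034, -0.3489, 0.2285]
ee_rot: [1.0, 0.001, 0.0, -0.0]
ft_force: [0.3, 0.4, -1.6]
opening: 0.64
gripper_force: 64.1
[ 0.40335624 -0.34888511  0.2284529 ] [ 0.84  0.2  -0.22  1.62  0.04  1.33 -0.95] 64.05358850955963
[ 0.4237 -0.3179  0.02  ]
[ 0.424  -0.3837  0.02  ]
[ 0.3781 -0.351   0.02  ]
[ 0.3289 -0.3513  0.02  ]
```

View pics/w6.png

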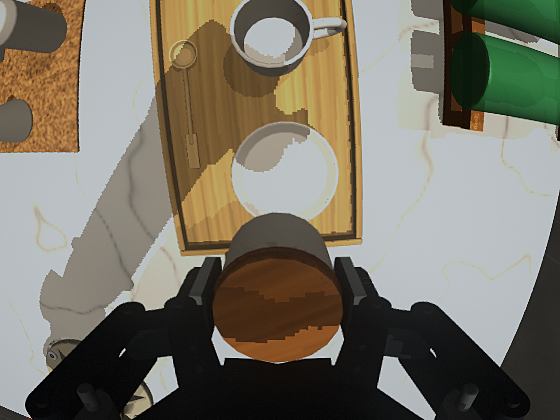

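The saucer's rim runs from column 232 to 338 with its top at row 121, so its centre is at about (285,174); the held pot hides only its near edge.

```bash
python3 - <<'E'
from h import *
o=arm.get_obs()
P=lambda p,z=.022:plane("wrist",p,z,o).round(4)
t=P((285,121));l=P((232,175));r=P((338,175));print(t,l,r)
# rim circle: threshold, circle fit
im=cv2.imread("pics/w6.png");h=cv2.cvtColor(im,cv2.COLOR_BGR2HSV)
pts=[]
for row in range(124,212,4):
    w=np.where(h[row,215:355,1]<60)[0]+215
    if len(w): pts+= [P((w.min(),row))[:2],P((w.max(),row))[:2]]
p=np.array(pts)
for _ in range(4):
    A=np.c_[2*p,np.ones(len(p))];s=np.linalg.lstsq(A,(p**2).sum(1),rcond=None)[0];R=np.sqrt(s[2]+s[0]**2+s[1]**2)
    e=abs(np.hypot(*(p-s[:2]).T)-R);p=p[e<max(.003,1.5*np.median(e))]
print(s[:2].round(4),R,len(p))
E
```

```text
[ 0.4666 -0.3559  0.022 ] [ 0.4074 -0.2977  0.022 ] [ 0.408  -0.4153  0.022 ]
[ 0.4075 -0.356 ] 0.05879210034711016 44
```

```bash
python3 -m creep '{"translation":[[0.6,0.7,1],[0.6,0.7,5],[0.6,0.7,9],[0.6,0.7,13],[0.6,0.7,16],[0.6,0.7,17.5],[0.6,0.7,18.3],[0.6,0.7,18.7],[0.6,0.7,18.9],[0.6,0.7,19],[0.6,0.7,19.05],[0.6,0.7,19.1],[0.6,0.7,19.15],[0.6,0.7,19.2],[0.6,0.7,19.25],[0.6,0.7,19.25]],"turn":[0,0,0,0,0,0,0,0,0,0,0,0,0,0,0,0],"gripper":[0.4,0.4,0.4,0.4,0.4,0.4,0.4,0.4,0.4,0.4,0.4,0.4,0.4,0.4,0.4,0.4]}'
```

```text
time_s: 26.62
eef_pos: [0.4087, -0.3578, 0.0367]
ee_rot: [1.0, -0.0, 0.0, 0.0]
ft_force: [-2.3, 1.1, 4.9]
opening: 0.638
gripper_force: 64.9
```

Contact at the expected height. Release, rise, and look.

```bash
python3 -m creep '{"translation":[[0,0,0],[0,0,0],[0,0,0],[0,0,0],[0,0,0],[0,0,-1],[0,0,-4],[0,0,-8],[0,0,-12],[0,0,-16],[0,0,-20],[0,0,-22],[0,0,-22],[0,0,-22]],"turn":[0,0,0,0,0,0,0,0,0,0,0,0,0,0],"gripper":[0.7,0.8,0.85,0.9,0.9,0.9,0.9,0.9,0.9,0.9,0.9,0.6,0.6,0.6]}'
python3 - <<'E'
from h import *
o,im=shot("wrist","w7"); print(o["eef_pos"])
cv2.imwrite("pics/w7c.png",cv2.resize(im[60:300,130:430],None,fx=2.4,fy=2.4))
for p in ((280,160),(280,180),(280,200)):print(plane("wrist",p,.070,o).round(4),plane("wrist",p,.022,o).round(4))
E
```

```text
time_s: 27.78
eef_pos: [0.409, -0.3579, 0.2579]
ee_rot: [1.0, 0.0, 0.001, 0.001]
ft_force: [-0.5, -0.1, -0.7]
opening: 0.599
gripper_force: 0.0
[ 0.40896976 -0.35785316  0.25788941]
[ 0.4332 -0.3603  0.07  ] [ 0.4252 -0.3608  0.022 ]
[ 0.412  -0.3604  0.07  ] [ 0.401  -0.3608  0.022 ]
[ 0.3902 -0.3604  0.07  ] [ 0.376  -0.3609  0.022 ]
```

View pics/w7c.png

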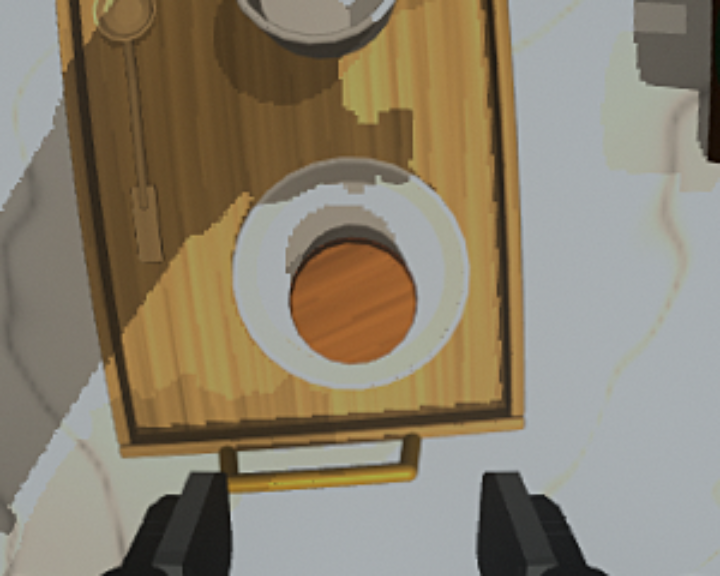

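The pot stands upright about 3 mm off the saucer's centre (lid at crop (353,301), saucer at (351,272) at a lower height). Now the bottles go back, round first, regrasped where I released it.

```bash
python3 -m creep '{"translation":[[2,-3,0],[4,-6,0],[6,-9.3,0],[8,-12.4,0],[10,-15.5,0],[12,-18.6,0],[14,-21.7,0],[16,-24.6,0],[18,-27.7,0],[19.9,-30.6,0],[19.9,-30.6,0],[19.9,-30.6,4],[19.9,-30.6,8],[19.9,-30.6,11],[19.9,-30.6,12.4],[19.9,-30.6,12.4],[19.9,-30.6,12.4],[19.9,-30.6,12.4]],"turn":[0,0,0,0,0,0,0,0,0,0,0,0,0,0,0,0,0,0],"gripper":[0.6,0.6,0.6,0.6,0.6,0.6,0.6,0.6,0.6,0.6,0.6,0.6,0.6,0.6,0.6,0.6,0.6,0.6]}'
python3 -m creep '{"translation":[[0,0,0],[0,0,0],[0,0,0],[0,0,0],[0,0,0],[0,0,0],[0,0,0]],"turn":[0,0,0,0,0,0,0],"gripper":[0.5,0.35,0.2,0.1,0.1,0.1,0.1]}'
```

```text
time_s: 29.33
eef_pos: [0.6078, -0.0514, 0.1327]
ee_rot: [1.0, 0.0, 0.0, -0.0]
ft_force: [0.5, -0.2, 0.1]
opening: 0.598
gripper_force: 0.0
time_s: 29.92
eef_pos: [0.6083, -0.0518, 0.1335]
ee_rot: [1.0, -0.0, 0.001, 0.0]
ft_force: [-0.6, 0.0, 7.1]
opening: 0.316
gripper_force: 59.3
```

```bash
python3 -m creep '{"translation":[[0,0,-0.5],[0,0,-2],[0,0,-5],[0,0,-9],[0,0,-13],[0,0,-17],[0,0,-19],[-1.4,-3,-19],[-3,-6,-19],[-4.5,-9,-19],[-6,-12,-19],[-7.5,-15,-19],[-9,-18,-19],[-10,-21,-19],[-11,-24,-19],[-11.9,-27,-19],[-11.9,-29.2,-19],[-11.9,-29.2,-19],[-11.9,-29.2,-19],[-11.9,-29.2,-19]],"turn":[0,0,0,0,0,0,0,0,0,0,0,0,0,0,0,0,0,0,0,0],"gripper":[0.1,0.1,0.1,0.1,0.1,0.1,0.1,0.1,0.1,0.1,0.1,0.1,0.1,0.1,0.1,0.1,0.1,0.1,0.1,0.1]}'
python3 -m creep '{"translation":[[0,0,0],[0,0,4],[0,0,8],[0,0,12],[0,0,15],[0,0,17],[0,0,18],[0,0,18.4],[0,0,18.6],[0,0,18.7],[0,0,18.75],[0,0,18.8],[0,0,18.8]],"turn":[0,0,0,0,0,0,0,0,0,0,0,0,0],"gripper":[0.1,0.1,0.1,0.1,0.1,0.1,0.1,0.1,0.1,0.1,0.1,0.1,0.1]}'
```

```text
time_s: 31.58
eef_pos: [0.4883, 0.2397, 0.3213]
ee_rot: [1.0, -0.0, -0.001, 0.001]
ft_force: [0.0, -1.5, -5.2]
opening: 0.307
gripper_force: 60.1
time_s: 32.67
eef_pos: [0.4894, 0.2409, 0.1355]
ee_rot: [1.0, -0.0, 0.001, -0.0]
ft_force: [-0.4, -1.4, 3.3]
opening: 0.314
gripper_force: 60.8
```

```bash
python3 -m creep '{"translation":[[0,0,0.04],[0,0,0.04],[0,0,0.04],[0,0,0.04],[0,0,0.04],[0,0,0.04],[0,0,-1],[0,0,-4],[0,0,-8],[0,0,-12],[0,0,-15]],"turn":[0,0,0,0,0,0,0,0,0,0,0],"gripper":[0.1,0.2,0.35,0.5,0.6,0.6,0.6,0.6,0.6,0.6,0.6]}'
python3 -m creep '{"translation":[[2.5,3,0],[5,6,0],[7.5,9,0],[10,12,0],[12,15,0],[12.5,17.6,0],[12.5,17.6,0],[12.5,17.6,4],[12.5,17.6,8],[12.5,17.6,12],[12.5,17.6,15],[12.5,17.6,17],[12.5,17.6,17],[12.5,17.6,17]],"turn":[0,0,0,0,0,0,0,0,0,0,0,0,0,0],"gripper":[0.6,0.6,0.6,0.6,0.6,0.6,0.6,0.6,0.6,0.6,0.6,0.6,0.6,0.6]}'
```

```text
time_s: 33.58
eef_pos: [0.4884, 0.241, 0.2881]
ee_rot: [1.0, 0.0, 0.001, -0.001]
ft_force: [0.2, 1.4, 0.1]
opening: 0.598
gripper_force: 0.0
time_s: 34.75
eef_pos: [0.6129, 0.0647, 0.1139]
ee_rot: [1.0, 0.0, -0.001, -0.0]
ft_force: [-0.0, -0.1, 1.1]
opening: 0.605
gripper_force: 0.0
```

```bash
python3 -m creep '{"translation":[[0.1,0,-0.05],[0.1,0,-0.05],[0.1,0,-0.05],[0.1,0,-0.05],[0.1,0,-0.05],[0.1,0,-0.05],[0.1,0,-0.05],[0.1,0,-0.05]],"turn":[0,0,0,0,0,0,0,0],"gripper":[0.6,0.5,0.35,0.2,0.1,0.1,0.1,0.1]}'
python3 -m creep '{"translation":[[0,0,-0.5],[0,0,-2],[0,0,-5],[0,0,-9],[0,0,-13],[0,0,-17],[0,0,-20],[-1.3,-3,-20],[-2.6,-6,-20],[-3.9,-9,-20],[-5.2,-12,-20],[-6.5,-15,-20],[-7.8,-18,-20],[-9.1,-21,-20],[-10.4,-24,-20],[-11.7,-27,-20],[-13.3,-29.5,-20],[-13.3,-30.8,-20],[-13.3,-30.8,-20],[-13.3,-30.8,-20]],"turn":[0,0,0,0,0,0,0,0,0,0,0,0,0,0,0,0,0,0,0,0],"gripper":[0.1,0.1,0.1,0.1,0.1,0.1,0.1,0.1,0.1,0.1,0.1,0.1,0.1,0.1,0.1,0.1,0.1,0.1,0.1,0.1]}'
```

```text
time_s: 35.42
eef_pos: [0.6156, 0.0644, 0.1165]
ee_rot: [1.0, -0.0, 0.002, 0.0]
ft_force: [-0.5, -1.4, 5.4]
opening: 0.309
gripper_force: 58.8
time_s: 37.08
eef_pos: [0.4807, 0.3731, 0.3143]
ee_rot: [1.0, 0.001, -0.0, 0.0]
ft_force: [1.6, -1.0, -3.3]
opening: 0.313
gripper_force: 59.5
```

```bash
python3 -m creep '{"translation":[[0.1,0,0],[0.1,0,4],[0.1,0,8],[0.1,0,12],[0.1,0,15],[0.1,0,17.5],[0.1,0,18.7],[0.1,0,19.2],[0.1,0,19.4],[0.1,0,19.5],[0.1,0,19.55],[0.1,0,19.6],[0.1,0,19.65],[0.1,0,19.65]],"turn":[0,0,0,0,0,0,0,0,0,0,0,0,0,0],"gripper":[0.1,0.1,0.1,0.1,0.1,0.1,0.1,0.1,0.1,0.1,0.1,0.1,0.1,0.1]}'
```

```text
time_s: 38.25
eef_pos: [0.4826, 0.3728, 0.1186]
ee_rot: [1.0, 0.0, 0.001, -0.0]
ft_force: [-0.3, -0.4, 0.1]
opening: 0.308
gripper_force: 59.9
```

```bash
python3 -m creep '{"translation":[[0,0,0.05],[0,0,0.08],[0,0,0.08],[0,0,0.08],[0,0,0.08],[0,0,0.08],[0,0,0.08],[0,0,-1],[0,0,-4],[0,0,-8],[0,0,-12],[0,0,-15]],"turn":[0,0,0,0,0,0,0,0,0,0,0,0],"gripper":[0.1,0.1,0.2,0.35,0.5,0.6,0.6,0.6,0.6,0.6,0.6,0.6]}'
python3 -m creep '{"translation":[[0,4,0],[0,8,0],[0.3,12,0],[0.6,16,0],[0.9,20,0],[1.1,24,0],[1.1,28,0],[1.1,32,0],[1.1,35.5,0],[1.1,35.5,0],[1.1,35.5,4],[1.1,35.5,8],[1.1,35.5,12],[1.1,35.5,15],[1.1,35.5,16.5],[1.1,35.5,16.5],[1.1,35.5,16.5]],"turn":[0,0,0,0,0,0,0,0,0,0,0,0,0,0,0,0,0],"gripper":[0.6,0.6,0.6,0.6,0.6,0.6,0.6,0.6,0.6,0.6,0.6,0.6,0.6,0.6,0.6,0.6,0.6]}'
```

```text
time_s: 39.25
eef_pos: [0.4824, 0.3731, 0.2724]
ee_rot: [1.0, 0.0, 0.001, -0.001]
ft_force: [0.7, -0.2, -0.2]
opening: 0.601
gripper_force: 0.0
time_s: 40.67
eef_pos: [0.4933, 0.018, 0.1032]
ee_rot: [1.0, 0.0, -0.0, -0.0]
ft_force: [1.2, 0.2, 1.7]
opening: 0.599
gripper_force: 0.0
```

```bash
python3 -m creep '{"translation":[[0,0,0],[0,0,0],[0,0,0],[0,0,0],[0,0,0],[0,0,0],[0,0,0]],"turn":[0,0,0,0,0,0,0],"gripper":[0.5,0.35,0.2,0.1,0.1,0.1,0.1]}'
python3 -m creep '{"translation":[[0,0,-0.5],[0,0,-2],[0,0,-5],[0,0,-9],[0,0,-13],[0,0,-17],[0,0,-20],[-0.4,-3,-20],[-0.8,-6,-20],[-1.2,-9,-20],[-1.6,-12,-20],[-2,-15,-20],[-2.5,-18,-20],[-3,-21,-20],[-3.5,-24,-20],[-4,-27,-20],[-4.7,-29,-20],[-4.7,-29,-20],[-4.7,-29,-20],[-4.7,-29,-20]],"turn":[0,0,0,0,0,0,0,0,0,0,0,0,0,0,0,0,0,0,0,0],"gripper":[0.1,0.1,0.1,0.1,0.1,0.1,0.1,0.1,0.1,0.1,0.1,0.1,0.1,0.1,0.1,0.1,0.1,0.1,0.1,0.1]}'
```

```text
time_s: 41.25
eef_pos: [0.495, 0.0171, 0.1049]
ee_rot: [1.0, -0.0, 0.002, 0.0]
ft_force: [-1.3, -2.5, 6.9]
opening: 0.312
gripper_force: 59.0
time_s: 42.92
eef_pos: [0.4463, 0.3068, 0.3027]
ee_rot: [1.0, -0.0, -0.0, 0.0]
ft_force: [-0.6, -0.0, -3.4]
opening: 0.31
gripper_force: 59.9
```

```bash
python3 -m creep '{"translation":[[0.1,-0.1,0],[0.1,-0.1,4],[0.1,-0.1,8],[0.1,-0.1,12],[0.1,-0.1,15],[0.1,-0.1,17.5],[0.1,-0.1,18.7],[0.1,-0.1,19.2],[0.1,-0.1,19.4],[0.1,-0.1,19.5],[0.1,-0.1,19.55],[0.1,-0.1,19.6],[0.1,-0.1,19.65],[0.1,-0.1,19.65]],"turn":[0,0,0,0,0,0,0,0,0,0,0,0,0,0],"gripper":[0.1,0.1,0.1,0.1,0.1,0.1,0.1,0.1,0.1,0.1,0.1,0.1,0.1,0.1]}'
```

```text
time_s: 44.08
eef_pos: [0.4477, 0.3087, 0.107]
ee_rot: [1.0, 0.0, 0.001, -0.0]
ft_force: [-0.8, -0.1, -1.3]
opening: 0.314
gripper_force: 60.1
```

Starting to touch; a last millimetre with a small y correction, release, and rise to the first viewpoint for a comparison.

```bash
python3 -m creep '{"translation":[[0,0,0.05],[0,0,0.1],[0,0,0.12],[0,0,0.12],[0,0,0.12],[0,0,0.12],[0,0,0.12],[0,0,0.12],[0,0,-1],[0,0,-4],[0,0,-8],[0,0,-12],[0,0,-16],[0,0,-20],[3,0.5,-23.4],[7.5,1.3,-23.4],[7.5,1.3,-23.4],[7.5,1.3,-23.4],[7.5,1.3,-23.4]],"turn":[0,0,0,0,0,0,0,0,0,0,0,0,0,0,0,0,0,0,0],"gripper":[0.1,0.1,0.1,0.2,0.35,0.5,0.6,0.6,0.6,0.6,0.6,0.6,0.6,0.6,0.6,0.6,0.6,0.6,0.6]}'
python3 - <<'E'
from h import *
o,w=shot("wrist","w9"); print(o["eef_pos"])
_,s=shot("side","s9"); a=cv2.imread("pics/side0.png")
g=lambda i:i[180:340,110:310]
cv2.imwrite("pics/cmp.png",cv2.resize(np.hstack([g(a),g(s)]),None,fx=2,fy=2))
cv2.imwrite("pics/w9c.png",np.vstack([cv2.imread("pics/w1.png")[100:270,140:420],w[100:270,140:420]]))
def tops(im):
    h=cv2.cvtColor(im,cv2.COLOR_BGR2HSV); m=np.zeros(h.shape[:2],bool); m[185:330,110:235]=((h[...,0]<20)&(h[...,1]>110)&(h[...,2]>115))[185:330,110:235]; return [b[0] for b in blobs(m,25)]
print(tops(a));print(tops(s))
E
```

```text
time_s: 45.67
eef_pos: [0.5224, 0.2956, 0.3405]
ee_rot: [1.0, -0.0, -0.0, -0.0]
ft_force: [-0.6, -0.0, -0.1]
opening: 0.602
gripper_force: 0.0
[0.52238399 0.29556452 0.34048856]
[[227.4, 193.4], [213.6, 209.2], [219.1, 232.5], [169.8, 240.6], [195.5, 262.1], [136.2, 296.2]]
[[219.7, 232.7], [169.9, 240.4], [136.3, 295.9], [141.7, 304.4]]
```

View pics/cmp.png

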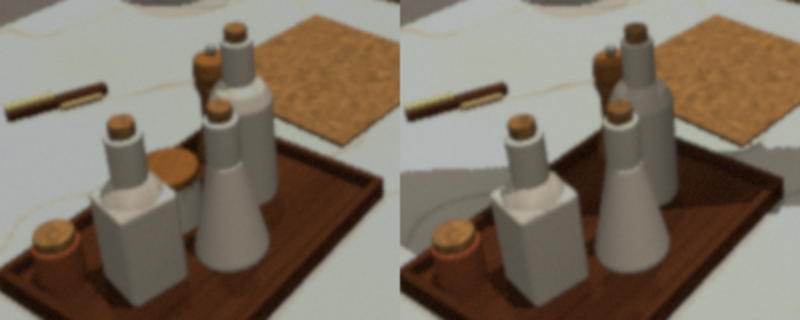

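View pics/w9c.png

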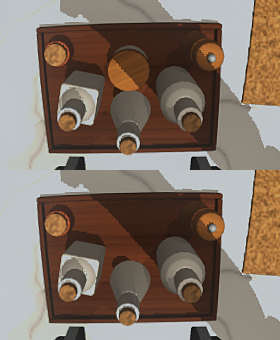

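Before and after match to within about a pixel: all three bottles are upright in their old places, and the pepper mill and mustard jar have not moved. The gripper is clear, so I hand in.

```bash
python3 -c "
from workcell import arm
print(arm.hand_in())"
```

```text
the job is handed in; nothing more can be done
None
```

The job is handed in at about 46 s: the bottles went onto the cork mat, the salt pot then went onto the saucer (upright, about 3 mm off centre), and each bottle is back in its own place to within about 2 mm by the before-and-after pictures.

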